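# Square a row of transformers up against the back stop of a tinning nest

## Task

Four transformers stand pins-up and ragged in the lanes of the tinning nest: pick up the straightedge by its grip rail and push the whole row gently forward with its edge, past the spring leaves until every one sits home against the back stop and their pins make straight lines. The back stop is set somewhere else for every job and is only held by its two thumb screws, so feel for it, stop as soon as the whole row bears on it, and do not shift it or overload a transformer. Then lay the straightedge down flat on the mat, clear of the nest; keep the fingers off the transformers and leave the other things on the bench alone.

Things in the scene. Friction and masses are not known exactly. Their poses are not given: they have to be found in the camera images.
- nest: Tinning nest, fixed: aluminium plate 142 x 176 x 8 mm, origin on the mat under its middle, plate from x = -70 to +72 mm. x: push direction, away from the robot; y: along the row; z: up. Five green lane ribs, 10 mm wide, tops 14 mm above the mat, x = -63 to +24 mm; between them four lanes 30 mm wide, centred at y = -60, -20, +20, +60 mm.
- leaf_line (a point): Point on the nest's middle rib (nest x = +12 mm, y = 0) in line with four brass spring leaves, tops 14 mm above the mat. One stands about 3 mm out of the rib at each lane's +y side, from x = -14 to +26 mm, and presses a passing transformer lightly sideways. Pushing the whole row takes 3 to 7 N, and up to about 11 N while it squeezes in beside the leaves.
- stop_range (a point): Fixed point on the plate (nest x = +39 mm, y = 0), middle of the back stop's range: a bar along y, 16 mm deep, 29 mm high (two black thumb screws on top, to 40 mm), with rubber pads in front. Its front face is set anywhere 15 mm either side of this point in x; the setting is not reported: feel for it. Rigid, but it slips if pressed with over about 8 N.
- transformer1_center (a point): Centre, half-way up, of transformer 1: a loose black block 34 (x) x 28 (y) x 28 mm high, about 0.1 kg, with thin brass pins 6 mm long on top. It stands on the nest's plate (8 mm above the mat) in the lane at nest y = -60 mm, 1 mm of play each side, axes as the nest's. The face to push is 17 mm behind the centre. It bears at most 15 N.
- transformer1: Transformer 1 itself; origin at the centre of its underside, 14 mm below transformer1_center, same axes.
- transformer2_center (a point): Centre, half-way up, of transformer 2: a loose black block 34 (x) x 28 (y) x 28 mm high, about 0.1 kg, with thin brass pins 6 mm long on top. It stands on the nest's plate (8 mm above the mat) in the lane at nest y = -20 mm, 1 mm of play each side, axes as the nest's. The face to push is 17 mm behind the centre. It bears at most 15 N.
- transformer2: Transformer 2 itself; origin at the centre of its underside, 14 mm below transformer2_center, same axes.
- transformer3_center (a point): Centre, half-way up, of transformer 3: a loose black block 34 (x) x 28 (y) x 28 mm high, about 0.1 kg, with thin brass pins 6 mm long on top. It stands on the nest's plate (8 mm above the mat) in the lane at nest y = 20 mm, 1 mm of play each side, axes as the nest's. The face to push is 17 mm behind the centre. It bears at most 15 N.
- transformer3: Transformer 3 itself; origin at the centre of its underside, 14 mm below transformer3_center, same axes.
- transformer4_center (a point): Centre, half-way up, of transformer 4: a loose black block 34 (x) x 28 (y) x 28 mm high, about 0.1 kg, with thin brass pins 6 mm long on top. It stands on the nest's plate (8 mm above the mat) in the lane at nest y = 60 mm, 1 mm of play each side, axes as the nest's. The face to push is 17 mm behind the centre. It bears at most 15 N.
- transformer4: Transformer 4 itself; origin at the centre of its underside, 14 mm below transformer4_center, same axes.
- straightedge_grip (a point): Mid-length point on the straightedge's grip rail, 30 mm above its underside. Flat aluminium blade 64 (x) x 190 (y) x 8 mm; along the middle of its top an upright grey rail 12 mm wide (x), 130 mm long (y), 8 to 40 mm above the underside. About 0.26 kg, lies rail up on the mat. Working edges 32 mm either side of this point in x. Grasp the rail across x, fingertips above the blade.
- straightedge: The straightedge itself; origin at the centre of its underside, 30 mm below straightedge_grip, same axes.
- cutter: Bystander: flush cutter with black handles, 112 x 43 x 11 mm, lying on the mat at the right; origin at the centre of its underside.
- brush: Bystander: flux brush, 133 x 14 x 10 mm, lying on the mat at the left; origin at the centre of its underside, x along it.
- spool: Bystander: spool of solder wire with blue flanges, 62 mm across, 76 mm high, standing at the far right behind the board holder; origin at the centre of its underside.
There are look-alikes about, which are no part of the job. Leave any orange look-alike of the transformer4 alone.

How it is judged:
On the way, in this order (a step that is already met when the one before it is completed fails the run):
1. the straightedge is picked up off the mat (height (world z) of straightedge_grip above 0.04 m and contact force between the fingers and straightedge above 1 N), for 0.2 s.
2. all four transformers stand within 1.5 mm of the back stop while the straightedge bears on the row (horizontal distance between transformer1_center and backstop_c0 below 0.02 m and horizontal distance between transformer2_center and backstop_c1 below 0.02 m and horizontal distance between transformer3_center and backstop_c2 below 0.02 m and horizontal distance between transformer4_center and backstop_c3 below 0.02 m and (contact force between straightedge and transformer1 above 0.5 N or contact force between straightedge and transformer2 above 0.5 N or contact force between straightedge and transformer3 above 0.5 N or contact force between straightedge and transformer4 above 0.5 N)), for 0.1 s.
At the end, for the whole second after the job is handed in: All four transformers stand upright and still in their lanes, each with its leading face within 1.5 mm of the back stop's pads; the straightedge lies flat, right way up and at rest on the mat (its underside less than 3 mm above it), touching neither the nest nor a transformer (horizontal distance between transformer1_center and backstop_c0 below 0.02 m and horizontal distance between transformer2_center and backstop_c1 below 0.02 m and horizontal distance between transformer3_center and backstop_c2 below 0.02 m and horizontal distance between transformer4_center and backstop_c3 below 0.02 m and angle between each of transformer1_center, transformer2_center, transformer3_center, transformer4_center, straightedge_grip's own z axis and vertical below 0.05 rad and linear speed of each of transformer1, transformer2, transformer3, transformer4, straightedge below 0.01 m/s and height (world z) of straightedge_grip below 0.033 m and contact force between straightedge and nest below 0.05 N and contact force between straightedge and transformer1 below 0.05 N and contact force between straightedge and transformer2 below 0.05 N and contact force between straightedge and transformer3 below 0.05 N and contact force between straightedge and transformer4 below 0.05 N).
It fails at once if the back stop was shifted more than 1.5 mm from its setting (distance of backstop_c4 from where it was at the start of the episode above 0.0015 m).
It fails at once if a transformer was loaded with more than 15 N by the straightedge (contact force between straightedge and transformer1 above 15 N or contact force between straightedge and transformer2 above 15 N or contact force between straightedge and transformer3 above 15 N or contact force between straightedge and transformer4 above 15 N).
It fails at once if the fingers touched a transformer (contact force between the fingers and transformer1 above 0.5 N or contact force between the fingers and transformer2 above 0.5 N or contact force between the fingers and transformer3 above 0.5 N or contact force between the fingers and transformer4 above 0.5 N).
It fails at once if a transformer was tipped by more than 0.3 rad (angle between any of transformer1_center, transformer2_center, transformer3_center, transformer4_center's own z axis and vertical above 0.3 rad).
It fails at once if the cutter, brush or solder spool was moved more than 15 mm (distance of any of cutter, brush, spool from where it was at the start of the episode above 0.015 m).
It also fails if it takes over 56 s, if anything falls off the work surface, if the arm or the gripper's body presses on something with over 40 N, if the wrist force passes 120 N, or if a joint passes its speed limit or range.

## Robot

A 6-joint arm with a two-finger parallel gripper is mounted at the origin on the work surface; the furniture and walls round the work are solid. World frame = base frame: x ahead of the robot, y to its left, z up, the work surface at z = 0. Lengths are in m, angles in rad, forces in N, time in s.
With the tool pointing down it reaches from about 0.375 to 0.9 m from the base axis. Payload 3.1 kg.
Tool frame: the origin (TCP) lies at the centre of the arm's flange, where the gripper is bolted on; the fingertips stand 173 mm ahead of it and the grasp point (between the pads) lies 155 mm ahead of it; z points along the fingers, x is the direction in which the jaws open and shut, and the axes are right-handed (so a half turn about z gives the same grasp; the last joint's range is limited). The gripper opens to 85 mm and grips with 20 to 120 N. Pads are 22 mm wide; open, the fingers measure 114 mm over their backs; the gripper's body (76 mm by 85 mm) begins 54 mm behind the grasp point. The pads swing forward as they close: fully open they stand 13 mm farther back than shut.
Start: joints at [0.928, 0.527, 1.433, -0, 1.181, -0.178], TCP at [0.28, 0.559, 0.405] pointing down, gripper open.
Joint ranges: [-3.08, 3.08], [-0.75, 2.2], [0.22, 2.44], [-1.43, 4.57], [0, 2.65], [-2.85, 2.85]. Speed limits (rad/s): [2.79, 2.79, 3.14, 3.14, 3.14, 3.14].

## Interface

Orientations are given as a unit quaternion [x, y, z, w].
In Python, from station import manip gives the robot as it stands.
- The arm moves only by the shell command python3 -m jog 'ROWS' [OPENING] [FORCE]. ROWS is JSON, a list that holds one entry, the list of rows, each a list of 4 numbers: the shift along the world's x, y, z in mm, then the turn about the world's z in degrees. A call has exactly 8 rows; each row shifts and turns the commanded pose from where the row before left it; what a row does not reach is not made up. A row lasts 1/8 s, in which the tool goes at most 62.5 mm and 10.7 degrees, less where a joint would pass 70% of its speed; a pose out of reach is approached as far as the arm can. A call is refused whole if a number of a shift passes 62.5 or a number of a turn 10.7, either way. A call with a gripper value outside its range is refused whole. OPENING is the opening in per cent of the stroke, from 0 (shut) to 100 (fully open), set as the call begins (- or left out, the last holds). The fingers move at their own pace and stop on an object; FORCE is the grip in N (left out, the last holds). Time passes only in rows, so rows that do not move let the fingers close, or fill a call up. It gives the time, the measured TCP pose, the force and the opening at its end, in the units of the state.
- manip.sense(): the state, without advancing time (a new reading comes with each control period).
- manip.snapshot(name): name is "scene" or "side" or "wrist"; returns the picture (400x640x3 uint8, red, green, blue); there is no depth.
- manip.camera_info(name): a dict with "fx", "fy", "cx", "cy" (pixels), "R" (3x3) and "t" (3): a world point X has camera coordinates R X + t. Camera axes: x right, y down, z forward; pixel columns grow to the right and rows downward; lengths in m; the calibration is good to about 2 mm. A picture is of the moment at which its call begins: read the wrist's pose just before it. camera_info takes no time and is no camera call; for the wrist camera it gives the pose at the moment of the call.
- manip.sign_off(): hands the job in, once; it reports no verdict.
The state is a dict: "t": time; "q": joint angles; "qd": joint speeds; "tau": joint torques, N m; "tcp_pos": TCP position; "tool_rot": TCP orientation; "force": force on the tool from outside, world axes, zero at the start; "ft_torque": the same for the moment, N m; "finger_gap": opening from 0.0 (shut) to 1.0 (fully open).
Only numpy, scipy, OpenCV 4.12 (cv2) and the standard library are available. Lean on these libraries where they do the work, as an engineer would, in place of code of your own. Each camera call takes 0.05 s, during which the arm holds its last target. There are 200 camera calls.

## Working session

There is one attempt and no reset: what is moved stays moved. The work goes in short steps, Python scripts to look and compute and a shell command to move; the robot and the scene stay as the last step left them, time stands still between calls to the robot, and variables do not carry over. Pictures are saved under pics/ and viewed, about 8 in all and at most 12, crops included, and the job is handed in when it is done.

```bash
mkdir -p pics; python3 - <<'E'
from station import manip
import cv2,numpy as np
s=manip.sense();print(s)
for n in("scene","side"):
    im=manip.snapshot(n);cv2.imwrite(f"pics/{n}0.png",im[:,:,::-1]);c=manip.camera_info(n);print(n,{k:np.round(v,4).tolist() for k,v in c.items()})
E
```

```text
{'t': 0.0, 'q': array([ 9.28503098e-01,  5.28466041e-01,  1.43389030e+00,  1.75511062e-05,
        1.18137955e+00, -1.78468141e-01]), 'qd': array([-0.00023011, -0.00103859, -0.00085355,  0.0004407 ,  0.00062952,
        0.00139653]), 'tau': array([ 2.38926259e-04, -4.42353487e+01, -1.78024954e+01, -2.52963573e-04,
        8.42861307e-03,  3.36767307e-06]), 'tcp_pos': array([0.27935623, 0.55871569, 0.4037371 ]), 'tool_rot': array([ 8.50698726e-01,  5.25652480e-01, -1.00011833e-03,  3.84972281e-04]), 'force': array([-1.12061768,  0.24200994,  0.50569258]), 'ft_torque': array([0.02884594, 0.04844783, 0.02129652]), 'finger_gap': 1.0010660261320927}
scene {'fx': 492.9025, 'fy': 492.9025, 'cx': 316.9855, 'cy': 199.8395, 'R': [[0.7262, -0.6874, 0.0073], [-0.4197, -0.4517, -0.7873], [0.5445, 0.5687, -0.6165]], 't': [-0.4856, 0.2327, 0.8577]}
side {'fx': 388.1747, 'fy': 388.1747, 'cx': 329.4282, 'cy': 201.0687, 'R': [[-0.829, -0.5591, 0.0145], [-0.3508, 0.4995, -0.7921], [0.4357, -0.6617, -0.6102]], 't': [0.3917, 0.2893, 0.564]}
```

View pics/scene0.png

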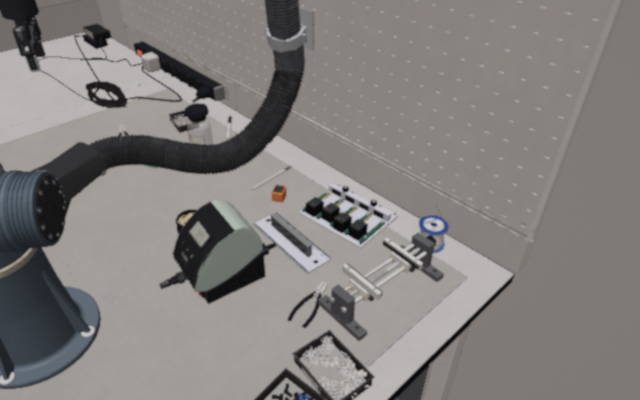

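View pics/side0.png

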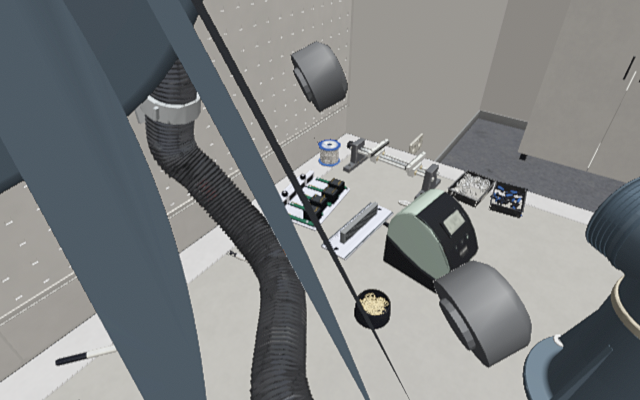

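The scene view shows the straightedge at about (291,240), the nest at (350,213), the orange decoy at (279,193), and a hose and a soldering station nearby. I'll take an enlarged crop and locate things roughly.

```bash
cat > h.py <<'E'
from station import manip
import cv2,numpy as np
def ray(c,u,v):
    R=np.array(c["R"]);t=np.array(c["t"]);o=-R.T@t
    d=R.T@np.array([(u-c["cx"])/c["fx"],(v-c["cy"])/c["fy"],1]);return o,d/np.linalg.norm(d)
def onz(c,u,v,z):
    o,d=ray(c,u,v);return o+d*(z-o[2])/d[2]
def tri(c1,p1,c2,p2):
    o1,d1=ray(c1,*p1);o2,d2=ray(c2,*p2)
    k=np.linalg.lstsq(np.c_[d1,-d2],o2-o1,rcond=None)[0];a=o1+k[0]*d1;b=o2+k[1]*d2
    return (a+b)/2,np.linalg.norm(a-b)
E
python3 - <<'E'
from h import *
c=manip.camera_info("scene");s=manip.camera_info("side")
im=cv2.imread("pics/scene0.png")[165:295,225:455]
cv2.imwrite("pics/crop0.png",cv2.resize(im,None,fx=3.4,fy=3.4,interpolation=cv2.INTER_CUBIC))
for n,p,z in [("blade",(255,220),.008),("blade",(270,214),.008),("blade",(329,258),.008),("blade",(315,270),.008),("nest",(302,212),.008),("nest",(333,184),.008),("nest",(397,214),.008),("nest",(362,242),.008),("spool",(433,225),.076),("orange",(279,193),.02),("station",(262,275),0),("station top",(215,205),.12),("cutter",(305,305),.01),("brush",(270,178),.01)]:
    print(n,onz(c,*p,z).round(3))
print(tri(c,(287,37),s,(168,108)))
for p,q in [((287,95),(190,160)),((240,145),(270,260)),((130,152),(275,390))]: print(tri(c,p,s,q))
E
```

```text
blade [ 0.458 -0.023  0.008]
blade [ 0.496 -0.029  0.008]
blade [ 0.495 -0.219  0.008]
blade [ 0.451 -0.224  0.008]
nest [ 0.553 -0.073  0.008]
nest [ 0.68  -0.045  0.008]
nest [ 0.705 -0.224  0.008]
nest [ 0.579 -0.232  0.008]
spool [ 0.661 -0.342  0.076]
orange [0.551 0.004 0.02 ]
station [ 0.371 -0.157  0.   ]
station top [ 0.354 -0.045  0.12 ]
cutter [ 0.376 -0.277  0.01 ]
brush [0.582 0.076 0.01 ]
(array([0.68997072, 0.12487253, 0.31857713]), np.float64(0.003939940740721367))
(array([0.67999387, 0.10816184, 0.20399948]), np.float64(0.031304239622734716))
(array([0.52286172, 0.12050651, 0.09767185]), np.float64(0.025879358964897282))
(array([0.34993277, 0.28870426, 0.09422156]), np.float64(0.02138928199576725))
```

View pics/crop0.png

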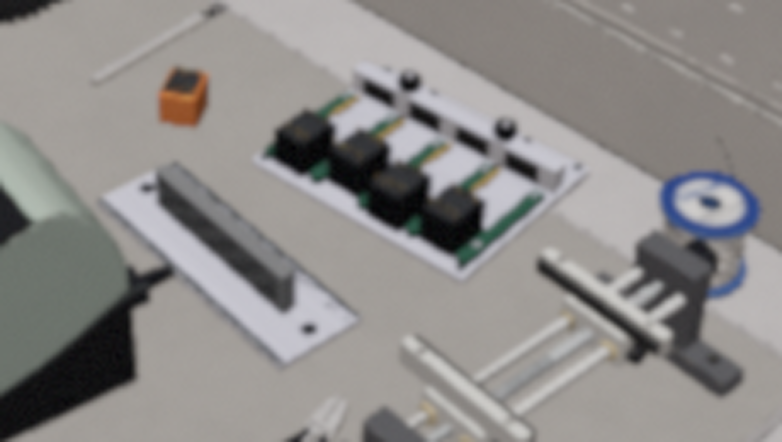

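```bash
python3 - <<'E'
from h import *
c=manip.camera_info("scene");s=manip.camera_info("side")
P=np.array([(168,108),(170,150),(200,175),(240,215),(270,260),(283,300),(280,350),(276,400)],float)
Q=np.concatenate([np.linspace(P[i],P[i+1],40) for i in range(len(P)-1)])
for p in [(287,37),(287,90),(265,125),(235,148),(200,152),(160,150),(125,152),(95,165)]:
    r=[tri(c,p,s,q) for q in Q];i=np.argsort([a[1] for a in r])[0];print(p,Q[i].round(),r[i][0].round(3),round(r[i][1],3))
E
```

```text
(287, 37) [168. 108.] [0.69  0.125 0.319] 0.004
(287, 90) [195. 171.] [0.676 0.112 0.201] 0.0
(265, 125) [238. 213.] [0.597 0.103 0.141] 0.001
(235, 148) [265. 253.] [0.521 0.122 0.102] 0.001
(200, 152) [280. 290.] [0.453 0.166 0.099] 0.0
(160, 150) [280. 347.] [0.392 0.24  0.097] 0.0
(125, 152) [276. 400.] [0.341 0.297 0.094] 0.021
(95, 165) [276. 400.] [0.303 0.303 0.099] 0.091
```

```bash
python3 -m jog '[[[6,-30,10,-4],[12,-45,6,-4],[12,-45,4,-4],[12,-45,0,-4],[12,-45,0,-4],[12,-45,0,-4],[12,-45,0,-4],[12,-45,0,-4]]]' 100 && python3 -m jog '[[[13,-45,0,-4],[13,-45,0,-4],[13,-45,0,-4],[14,-45,0,-4],[14,-45,0,-4],[14,-45,0,-4],[14,-45,0,0],[16,-37,0,0]]]'
python3 - <<'E'
from h import *
print(manip.sense()["tcp_pos"],manip.sense()["tool_rot"])
c=manip.camera_info("wrist");im=manip.snapshot("wrist");cv2.imwrite("pics/w1.png",im[:,:,::-1]);print({k:np.round(v,4).tolist() for k,v in c.items()})
E
```

```text
t: 1.1
tcp_pos: [0.3696, 0.2125, 0.4246]
tool_rot: [0.963, 0.27, -0.0, 0.0]
force: [0.2, -0.1, -0.0]
finger_gap: 1.0
t: 2.1
tcp_pos: [0.4806, -0.1398, 0.4244]
tool_rot: [0.998, 0.064, -0.0, -0.0]
force: [0.4, 0.7, 0.3]
finger_gap: 0.996
[ 0.48064973 -0.13981428  0.4244352 ] [ 9.97940992e-01  6.41378663e-02 -2.75237292e-04 -1.84757348e-04]
{'fx': 318.1962, 'fy': 318.1962, 'cx': 323.8771, 'cy': 203.9084, 'R': [[0.9916, 0.1295, -0.0002], [0.1244, -0.9519, 0.28], [0.0361, -0.2776, -0.96]], 't': [-0.4582, -0.2344, 0.3417]}
```

View pics/w1.png

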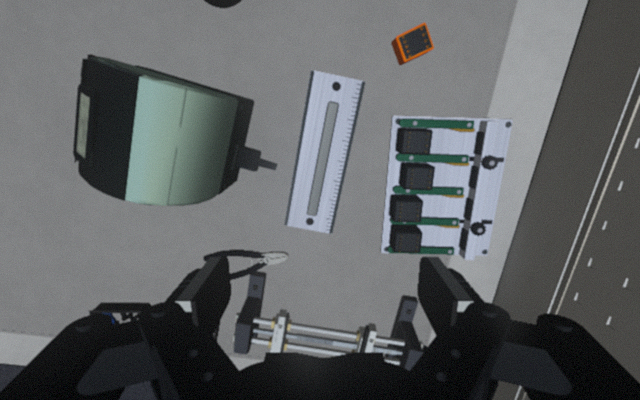

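The wrist view shows the blade with corners near (313,70), (365,81), (333,234) and (286,225). The nest corners are near (393,115), (512,119) and (382,252). The transformers are at (414,140), (417,177), (405,208) and (405,239), and the orange decoy is at (412,43).

```bash
python3 - <<'E'
from h import *
c=manip.camera_info("wrist");im=cv2.imread("pics/w1.png")
b,g,r=[im[:,:,i].astype(int) for i in range(3)]
m=((b-r>6)&(b>150)).astype(np.uint8)
m=cv2.morphologyEx(m,cv2.MORPH_CLOSE,np.ones((3,3)))
cs=cv2.findContours(m,cv2.RETR_EXTERNAL,cv2.CHAIN_APPROX_NONE)[0]
for k in cs:
    a=cv2.contourArea(k)
    if a<1500: continue
    w=np.array([onz(c,u,v,.008)[:2] for u,v in k[:,0]],np.float32)*1000
    print(a,k[:,0].mean(0).round(),cv2.minAreaRect(w))
    if k[:,0,0].mean()>370:
        # near (left) edge: min u per row
        e=[(k[k[:,0,1]==v][:,0,0].min(),v) for v in range(130,245)]
        W=np.array([onz(c,u,v,.008)[:2] for u,v in e]);p=np.polyfit(W[:,1],W[:,0],1)
        rs=W[:,0]-np.polyval(p,W[:,1]);q=abs(rs)<.003;p=np.polyfit(W[q,1],W[q,0],1);print("near edge yaw",-np.degrees(np.arctan(p[0])),p,q.mean())
for n,p,z in [("n",(393,115),.008),("n",(512,119),.008),("n",(475,259),.008),("n",(382,252),.008),("rail",(333,102),.04),("rail",(313,215),.04)]: print(n,onz(c,*p,z).round(4))
cv2.imwrite("pics/c1.png",cv2.resize(im[100:270,370:530],None,fx=3.5,fy=3.5,interpolation=cv2.INTER_CUBIC))
E
```

```text
1614.5 [448. 190.] ((636.2876586914062, -148.8673553466797), (62.471134185791016, 73.66970825195312), 3.931544065475464)Traceback (most recent call last):
  File "<stdin>", line 14, in <module>
    return umr_minimum(a, axis, None, out, keepdims, initial, where)
ValueError: zero-size array to reduction operation minimum which has no identity
```

```bash
python3 - <<'E'
from h import *
c=manip.camera_info("wrist");im=cv2.imread("pics/w1.png")
print(im[85,330],im[220,300],im[150,318],im[150,282],im[185,388],im[130,450],im[60,560])
b,g,r=[im[:,:,i].astype(int) for i in range(3)]
T=(b[220,300]+b[220,270])/2;print("T",T)
m=((b>T)&(b-r>3)).astype(np.uint8)
m[:,520:]=0
m=cv2.morphologyEx(m,cv2.MORPH_CLOSE,np.ones((3,3)))
cs=cv2.findContours(m,cv2.RETR_EXTERNAL,cv2.CHAIN_APPROX_NONE)[0]
for k in cs:
    a=cv2.contourArea(k)
    if a<1000: continue
    w=np.array([onz(c,u,v,.008)[:2] for u,v in k[:,0]],np.float32)*1000
    print(a,k[:,0].min(0),k[:,0].max(0),cv2.minAreaRect(w))
W=[]
for v in range(122,248):
    u=np.where(m[v,375:400])[0]
    if len(u): W.append(onz(c,u[0]+375,v,.008)[:2])
W=np.array(W);q=np.ones(len(W),bool)
for _ in range(4):
    p=np.polyfit(W[q,1],W[q,0],1);q=abs(W[:,0]-np.polyval(p,W[:,1]))<.002
print("near edge yaw",-np.degrees(np.arctan(p[0])),p,q.mean(),len(W))
for n,p,z in [("n",(393,115),.008),("n",(512,119),.008),("n",(475,259),.008),("n",(382,252),.008),("rail",(333,102),.04),("rail",(313,215),.04)]: print(n,onz(c,*p,z).round(4))
cv2.imwrite("pics/c1.png",cv2.resize(im[100:270,370:530],None,fx=3.5,fy=3.5,interpolation=cv2.INTER_CUBIC))
E
```

```text
[197 179 172] [191 174 166] [153 135 132] [131 130 128] [204 182 177] [180 163 158] [160 155 158]
T 164.5
1563.5 [418 161] [472 218] ((635.9684448242188, -149.677978515625), (61.80286407470703, 73.49578857421875), 5.484257221221924)
1595.5 [127  80] [158 200] ((264.60284423828125, -140.97052001953125), (147.139404296875, 21.375429153442383), 81.33660125732422)
6877.5 [288  70] [361 232] ((480.1416320800781, -129.21890258789062), (189.9870147705078, 54.545589447021484), 86.1362533569336)
8175.5 [381  49] [519 275] ((647.7973022460938, -126.56523132324219), (172.07496643066406, 279.3626708984375), 5.777115345001221)
near edge yaw 5.770224079068291 [-0.10105127  0.54917376] 1.0 126
n [ 0.5565 -0.0694  0.008 ]
n [ 0.696 -0.056  0.008]
n [ 0.7003 -0.2377  0.008 ]
n [ 0.5751 -0.2433  0.008 ]
rail [ 0.4841 -0.0648  0.04  ]
rail [ 0.478  -0.1927  0.04  ]
```

View pics/c1.png

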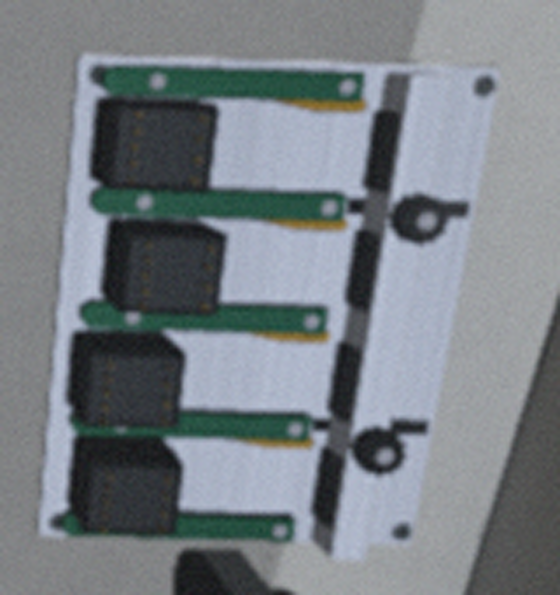

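The nest is yawed about +5.8°. The straightedge grip is at about (0.4825, -0.129) with yaw about -3.5°. I'll descend with the jaws part open to clear the iron tip at (275,165).

```bash
python3 -m jog '[[[2,11,-30,-5.5],[0,0,-40,-5.5],[0,0,-40,0],[0,0,-40,0],[0,0,-30,0],[0,0,-20,0],[0,0,0,0],[0,0,0,0]]]' 45 60
python3 - <<'E'
from h import *
s=manip.sense();print(s["tcp_pos"],s["finger_gap"])
c=manip.camera_info("wrist");im=manip.snapshot("wrist");cv2.imwrite("pics/w2.png",im[:,:,::-1]);print({k:np.round(v,4).tolist() for k,v in c.items()})
E
```

```text
t: 3.15
tcp_pos: [0.4828, -0.127, 0.2252]
tool_rot: [1.0, -0.031, 0.0, 0.0]
force: [1.1, -0.1, -0.6]
finger_gap: 0.443
[ 0.48278103 -0.1270189   0.22517545] 0.4425511337459075
{'fx': 318.1962, 'fy': 318.1962, 'cx': 323.8771, 'cy': 203.9084, 'R': [[0.9982, -0.0608, 0.0009], [-0.0586, -0.958, 0.2806], [-0.0162, -0.2801, -0.9598]], 't': [-0.4896, -0.0794, 0.1787]}
```

View pics/w2.png

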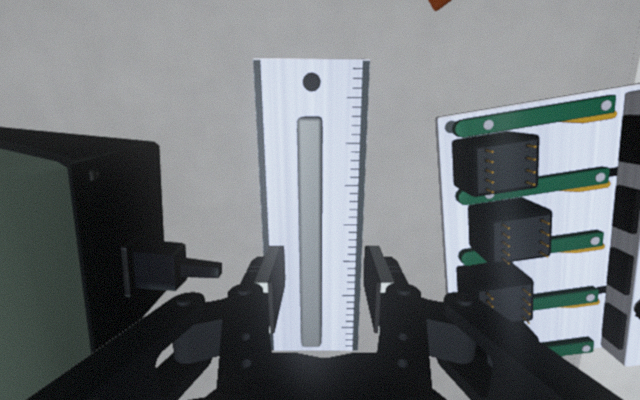

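The view shows the rail from (310,117) to (311,346), with the fingers straddling it and the iron tip clear at (215,268).

```bash
python3 - <<'E'
from h import *
c=manip.camera_info("wrist")
a=onz(c,310.5,117,.04);b=onz(c,311.5,346,.04);print(a,b,(a+b)/2,-np.degrees(np.arctan2(*(a-b)[:2])))
for p in [(255,60),(369,61),(271,350),(355,350)]: print(onz(c,*p,.008).round(4))
for p in [(437,118),(450,330)]:print("nest",onz(c,*p,.008).round(4))
a=onz(c,437,118,.008)
# near edge pixel fit
im=cv2.imread("pics/w2.png");W=[]
for v in range(125,255,3):
    d=np.diff(im[v,425:460,0].astype(int));W.append(onz(c,425+d.argmax()+.5,v,.008)[:2])
W=np.array(W);q=np.ones(len(W),bool)
for _ in range(4):
    p=np.polyfit(W[q,1],W[q,0],1);q=abs(W[:,0]-np.polyval(p,W[:,1]))<.0015
print("near edge yaw",-np.degrees(np.arctan(p[0])),p,q.mean())
E
```

```text
[ 0.48091565 -0.05826587  0.04      ] [ 0.47216287 -0.18661726  0.04      ] [ 0.47653926 -0.12244156  0.04      ] -3.9011824164959275
[ 0.4519 -0.0274  0.008 ]
[ 0.5133 -0.0316  0.008 ]
[ 0.4403 -0.2153  0.008 ]
[ 0.4995 -0.219   0.008 ]
nest [ 0.5511 -0.0637  0.008 ]
nest [ 0.5656 -0.2064  0.008 ]
near edge yaw 5.7597748622751865 [-0.10086704  0.54474254] 1.0
```

```bash
python3 -m jog '[[[-3,2,-5,-0.4],[-3,2,-10,0],[0,0,-10,0],[0,0,-10,0],[0,0,-4,0],[0,0,0,0],[0,0,0,0],[0,0,0,0]]]'; python3 -m jog '[[[0,0,0,0],[0,0,0,0],[0,0,0,0],[0,0,0,0],[0,0,0,0],[0,0,0,0],[0,0,0,0],[0,0,0,0]]]' 0 100
```

```text
t: 4.2
tcp_pos: [0.4767, -0.1231, 0.186]
tool_rot: [0.999, -0.035, 0.0, 0.0]
force: [0.1, -0.2, 0.7]
finger_gap: 0.45
t: 5.2
tcp_pos: [0.4765, -0.123, 0.1862]
tool_rot: [0.999, -0.035, 0.0, 0.0]
force: [-1.3, -0.1, 6.0]
finger_gap: 0.122
```

```bash
python3 -m jog '[[[0,0,10,0],[0,0,20,0],[0,0,20,0],[0,0,0,3.2],[10,-8,0,3.2],[20,-12,0,3.3],[16,-12,0,0],[0,0,0,0]]]'
python3 - <<'E'
from h import *
s=manip.sense();print(s["t"],s["tcp_pos"],s["finger_gap"],s["force"])
c=manip.camera_info("wrist");im=manip.snapshot("wrist");cv2.imwrite("pics/w3.png",im[:,:,::-1]);print({k:np.round(v,4).tolist() for k,v in c.items()})
E
```

```text
t: 6.2
tcp_pos: [0.5236, -0.1559, 0.236]
tool_rot: [0.999, 0.05, 0.001, 0.001]
force: [-0.8, 0.1, -3.5]
finger_gap: 0.122
6.2 [ 0.5235618  -0.1558689   0.23596082] 0.1224798300944941 [-0.82365269  0.08523271 -3.49003342]
{'fx': 318.1962, 'fy': 318.1962, 'cx': 323.8771, 'cy': 203.9084, 'R': [[0.9949, 0.1006, 0.0024], [0.0959, -0.9547, 0.2817], [0.0306, -0.28, -0.9595]], 't': [-0.5056, -0.1882, 0.1571]}
```

View pics/w3.png

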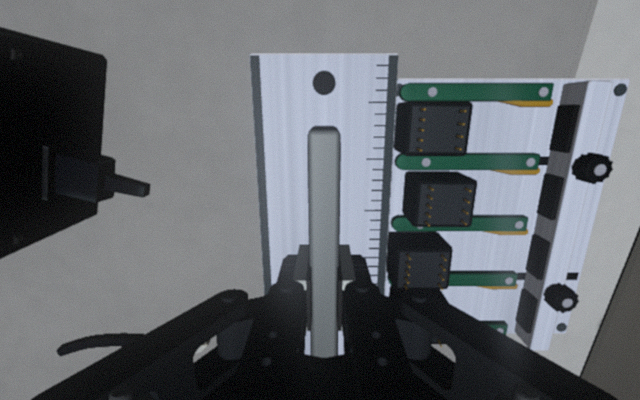

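The straightedge is held. Its leading edge runs from (398,53) to (378,290). The stop pads' lower front corners are at about (551,152) and (516,331).

```bash
python3 - <<'E'
from h import *
c=manip.camera_info("wrist");im=cv2.imread("pics/w3.png")
def yaw(a,b): return -np.degrees(np.arctan2(*(a-b)[:2]))
zt=.236-.1862
a=onz(c,398,53,zt+.008);b=onz(c,378,290,zt+.008);print("edge",a,b,yaw(a,b))
a=onz(c,251,55,zt+.008);b=onz(c,263,250,zt+.008);print("rear",a,b,yaw(a,b))
# rib directions (screws on ribs z=.014)
for p,q in [((432,92),(544,92)),((426,162),(531,162))]:
    a=onz(c,*p,.014);b=onz(c,*q,.014);print("rib",a,b,np.degrees(np.arctan2(*(b-a)[1::-1])))
o=onz(c,544,92,.014);
p1=onz(c,551,152,.01);p2=onz(c,516,331,.01);print("stop",p1,p2,yaw(p1,p2))
th=np.radians(5.76);R=np.array([[np.cos(th),-np.sin(th)],[np.sin(th),np.cos(th)]])
cor=onz(c,627,80,.008)[:2];O=cor-R@[.072,.088];print("origin",O)
for n,p,z in [("stop",(551,152),.01),("stop",(516,331),.01),("rib end",(552,92),.014),("rib end",(539,162),.014),("T4 rear",(396,103),.036),("T3 rear",(404,175),.036),("T2 rear",(389,235),.036),("edge",(398,53),zt+.008),("edge",(378,290),zt+.008)]:
    print(n,(R.T@(onz(c,*p,z)[:2]-O)*1000).round(1))
E
```

```text
edge [ 0.54368869 -0.05725844  0.0578    ] [ 0.55207175 -0.1703008   0.0578    ] 4.241211380662105
rear [ 0.48187874 -0.06430092  0.0578    ] [ 0.49121038 -0.15363513  0.0578    ] 5.963353645903096
rib [ 0.57476721 -0.06736303  0.014     ] [ 0.63788077 -0.06096545  0.014     ] 5.788082705935842
rib [ 0.57895263 -0.10692223  0.014     ] [ 0.64177535 -0.10054995  0.014     ] 5.791857619848321
stop [ 0.65482066 -0.09370853  0.01      ] [ 0.66817426 -0.22145454  0.01      ] 5.967595781960734
origin [ 0.62477481 -0.14378853]
stop [34.9 46.8]
stop [ 35.4 -81.6]
rib end [25.9 81.1]
rib end [26.1 41.3]
T4 rear [-66.8  74.6]
T3 rear [-60.2  37.6]
T2 rear [-66.2   3. ]
edge [-72.   94.2]
edge [-75.  -19.1]
```

```bash
python3 -m jog '[[[-5,-0.5,0,0],[-5,1.4,0,0],[0,0,-10,0],[0,0,-10,0],[0,0,-8,0],[0,0,-4.3,0],[0,0,0,0],[0,0,0,0]]]' && python3 -m jog '[[[2,0.2,0,0],[2,0.2,0,0],[2,0.2,0,0],[1.5,0.15,0,0],[1.5,0.15,0,0],[1.5,0.15,0,0],[0,0,0,0],[0,0,0,0]]]'
```

```text
t: 7.25
tcp_pos: [0.5127, -0.1542, 0.2035]
tool_rot: [0.999, 0.05, 0.0, 0.0]
force: [0.8, -0.2, -1.7]
finger_gap: 0.121
t: 8.25
tcp_pos: [0.523, -0.1531, 0.2034]
tool_rot: [0.999, 0.05, -0.0, -0.0]
force: [0.2, 0.5, -2.5]
finger_gap: 0.12
```

```bash
python3 -m jog '[[[2,0.2,0,0],[2,0.2,0,0],[2,0.2,0,0],[2,0.2,0,0],[2,0.2,0,0],[2,0.2,0,0],[2,0.2,0,0],[2,0.2,0,0]]]' && python3 -m jog '[[[2,0.2,0,0],[2,0.2,0,0],[2,0.2,0,0],[2,0.2,0,0],[2,0.2,0,0],[2,0.2,0,0],[2,0.2,0,0],[2,0.2,0,0]]]'
```

```text
t: 9.25
tcp_pos: [0.5384, -0.1513, 0.2033]
tool_rot: [0.999, 0.05, -0.001, -0.001]
force: [-3.4, -0.3, 1.2]
finger_gap: 0.121
t: 10.25
tcp_pos: [0.5553, -0.1499, 0.2033]
tool_rot: [0.999, 0.05, 0.0, 0.0]
force: [-2.6, -0.1, -1.6]
finger_gap: 0.121
```

```bash
python3 -m jog '[[[2,0.2,0,0],[2,0.2,0,0],[2,0.2,0,0],[2,0.2,0,0],[2,0.2,0,0],[2,0.2,0,0],[2,0.2,0,0],[2,0.2,0,0]]]' && python3 -m jog '[[[1,0.1,0,0],[1,0.1,0,0],[1,0.1,0,0],[1,0.1,0,0],[1,0.1,0,0],[1,0.1,0,0],[1,0.1,0,0],[1,0.1,0,0]]]'
python3 - <<'E'
from h import *
s=manip.sense();print(s["t"],s["tcp_pos"],s["tool_rot"],s["force"])
c=manip.camera_info("wrist");im=manip.snapshot("wrist");print(manip.sense()["force"]);cv2.imwrite("pics/w4.png",im[:,:,::-1])
E
```

```text
t: 11.25
tcp_pos: [0.5702, -0.1486, 0.2035]
tool_rot: [0.999, 0.05, -0.002, -0.0]
force: [-6.2, -3.1, 0.0]
finger_gap: 0.122
t: 12.25
tcp_pos: [0.579, -0.1479, 0.2034]
tool_rot: [0.999, 0.05, -0.0, 0.0]
force: [-4.6, -3.2, -1.1]
finger_gap: 0.116
12.25 [ 0.5789869  -0.14793301  0.20344728] [ 9.98752255e-01  4.99376862e-02 -2.38408793e-04  3.21673118e-04] [-4.55276073 -3.17930506 -1.07744552]
[-3.4246524  -2.22498999 -2.02388248]
```

View pics/w4.png

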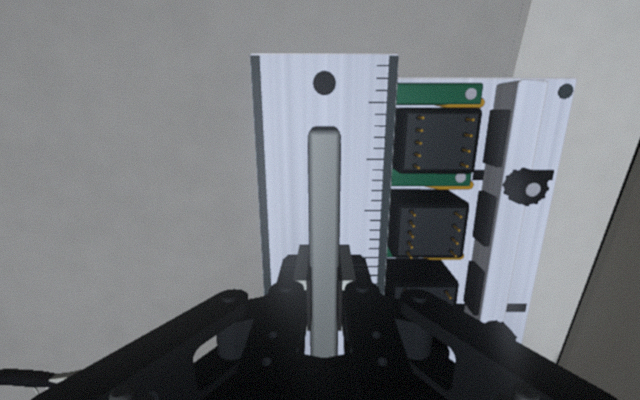

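The row is in line with the edge, and a small gap to the pads remains (T4 front 480 vs pad ~487, T3 467 vs pad ~477).

```bash
python3 - <<'E'
from h import *
c=manip.camera_info("wrist");th=np.radians(5.76);R=np.array([[np.cos(th),-np.sin(th)],[np.sin(th),np.cos(th)]]);O=np.array([.6248,-.1438])
for n,p,z in [("T4 front",(481,113),.036),("T4 front",(475,172),.036),("T3 front",(468,205),.036),("T3front",(462,257),.036),("T4 rear",(394,165),.036),("pad4 bot",(485,163),.010),("pad3 bot",(474,238),.010),("pad4 top",(490,110),.03),("pad3 top",(481,192),.03),("edge",(397,56),.0253),("edge",(386,230),.0253)]:
    print(n,(R.T@(onz(c,*p,z)[:2]-O)*1000).round(1))
E
```

```text
T4 front [18.8 71.1]
T4 front [19.6 46.4]
T3 front [18.5 31.5]
T3front [19.  6.]
T4 rear [-15.7  49.5]
pad4 bot [36.6 46.3]
pad3 bot [36.5  4.9]
pad4 top [25.3 72.3]
pad3 top [26.5 36. ]
edge [-15.   94.2]
edge [-15.3  15.4]
```

```bash
cat > guard.py <<'E'
from station import manip
import numpy as np,sys
s=manip.sense();f=-(s["force"][0]*.995+s["force"][1]*.1);print("push",round(f,2),"x",s["tcp_pos"][0].round(5))
sys.exit(f>float(sys.argv[1]))
E
python3 -m jog '[[[0.5,0.05,0,0],[0.5,0.05,0,0],[0.5,0.05,0,0],[0.5,0.05,0,0],[0.5,0.05,0,0],[0.5,0.05,0,0],[0.5,0.05,0,0],[0.5,0.05,0,0]]]' |grep force && python3 guard.py 8 && python3 -m jog '[[[0.12,0.012,0,0],[0.12,0.012,0,0],[0.12,0.012,0,0],[0.12,0.012,0,0],[0.12,0.012,0,0],[0.12,0.012,0,0],[0.12,0.012,0,0],[0.12,0.012,0,0]]]' |grep force && python3 guard.py 8 && python3 -m jog '[[[0.12,0.012,0,0],[0.12,0.012,0,0],[0.12,0.012,0,0],[0.12,0.012,0,0],[0.12,0.012,0,0],[0.12,0.012,0,0],[0.12,0.012,0,0],[0.12,0.012,0,0]]]' |grep force && python3 guard.py 8 && python3 -m jog '[[[0.12,0.012,0,0],[0.12,0.012,0,0],[0.12,0.012,0,0],[0.12,0.012,0,0],[0.12,0.012,0,0],[0.12,0.012,0,0],[0.12,0.012,0,0],[0.12,0.012,0,0]]]' |grep force && python3 guard.py 8
python3 - <<'E'
from h import *
im=manip.snapshot("wrist");cv2.imwrite("pics/w5.png",cv2.resize(im[60:320,370:530,::-1],None,fx=2.3,fy=2.3,interpolation=cv2.INTER_CUBIC));print(manip.sense()["t"])
E
```

```text
force: [-4.3, -3.2, -1.8]
push 4.61 x 0.58289
13.35False
```

View pics/w5.png

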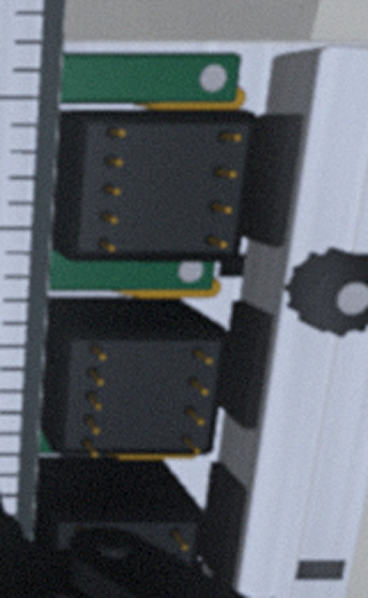

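The crop shows T4 and T3 near the pads. The bar's front top edge runs from (275,57) to (300,115) in crop pixels. The guard stopped early because of an exit-code bug, which I'm fixing along with estimating the gap.

```bash
sed -i 's/sys.exit(f>/sys.exit(int(f>/; s/argv\[1\]))/argv[1])))/' guard.py; python3 - <<'E'
from h import *
c=manip.camera_info("wrist");th=np.radians(5.76);R=np.array([[np.cos(th),-np.sin(th)],[np.sin(th),np.cos(th)]]);O=np.array([.6248,-.1438])
for n,p,z in [("T4 front",(252,113),.036),("T4 front",(240,258),.036),("T3 front",(224,335),.036),("pad4 top",(302,115),.029),("pad4 topend",(283,243),.029),("pad3 top",(270,308),.029),("bar end",(320,47),.029),("bar low",(275,57),.029),("bar low",(275,57),.008)]:
    print(n,(R.T@(onz(c,p[0]/2.3+370,p[1]/2.3+60,z)[:2]-O)*1000).round(1))
E
```

```text
T4 front [21.8 72.7]
T4 front [23.1 46.4]
T3 front [22.1 31.3]
pad4 top [34.5 72.4]
pad4 topend [34.6 48.1]
pad3 top [33.9 34.9]
bar end [35.9 84.3]
bar low [27.9 82.6]
bar low [38.2 84.2]
```

```bash
python3 -m jog '[[[0.5,0.05,0,0],[0.5,0.05,0,0],[0.5,0.05,0,0],[0.5,0.05,0,0],[0.5,0.05,0,0],[0.5,0.05,0,0],[0.5,0.05,0,0],[0.5,0.05,0,0]]]' |grep force && python3 guard.py 8 && python3 -m jog '[[[0.4,0.04,0,0],[0.4,0.04,0,0],[0.4,0.04,0,0],[0.4,0.04,0,0],[0.4,0.04,0,0],[0.4,0.04,0,0],[0.3,0.03,0,0],[0.3,0.03,0,0]]]' |grep force && python3 guard.py 8 && python3 -m jog '[[[0.12,0.012,0,0],[0.12,0.012,0,0],[0.12,0.012,0,0],[0.12,0.012,0,0],[0.12,0.012,0,0],[0.12,0.012,0,0],[0.12,0.012,0,0],[0.12,0.012,0,0]]]' |grep force && python3 guard.py 8 && python3 -m jog '[[[0.12,0.012,0,0],[0.12,0.012,0,0],[0.12,0.012,0,0],[0.12,0.012,0,0],[0.12,0.012,0,0],[0.12,0.012,0,0],[0.12,0.012,0,0],[0.12,0.012,0,0]]]' |grep force && python3 guard.py 8
```

```text
force: [-5.6, -3.2, -1.9]
push 5.89 x 0.58685
force: [-5.0, -3.0, -0.0]
push 5.25 x 0.58981
force: [-5.1, -3.6, -1.5]
push 5.41 x 0.59077
force: [-4.8, -3.5, -1.3]
push 5.13 x 0.59173
```

```bash
J='' ; python3 -m jog '[[[0.1,0.01,0,0],[0.1,0.01,0,0],[0.1,0.01,0,0],[0.1,0.01,0,0],[0.1,0.01,0,0],[0.1,0.01,0,0],[0.1,0.01,0,0],[0.1,0.01,0,0]]]' |grep force && python3 guard.py 7 && python3 -m jog '[[[0.1,0.01,0,0],[0.1,0.01,0,0],[0.1,0.01,0,0],[0.1,0.01,0,0],[0.1,0.01,0,0],[0.1,0.01,0,0],[0.1,0.01,0,0],[0.1,0.01,0,0]]]' |grep force && python3 guard.py 7 && python3 -m jog '[[[0.1,0.01,0,0],[0.1,0.01,0,0],[0.1,0.01,0,0],[0.1,0.01,0,0],[0.1,0.01,0,0],[0.1,0.01,0,0],[0.1,0.01,0,0],[0.1,0.01,0,0]]]' |grep force && python3 guard.py 7 && python3 -m jog '[[[0.1,0.01,0,0],[0.1,0.01,0,0],[0.1,0.01,0,0],[0.1,0.01,0,0],[0.1,0.01,0,0],[0.1,0.01,0,0],[0.1,0.01,0,0],[0.1,0.01,0,0]]]' |grep force && python3 guard.py 7
```

```text
force: [-4.8, -3.4, -0.7]
push 5.1 x 0.59251
force: [-5.4, -3.5, -0.5]
push 5.68 x 0.59301
force: [-7.3, -4.4, 0.5]
push 7.67 x 0.59331
```

```bash
python3 - <<'E'
from h import *
s=manip.sense();print(s["t"],s["force"],s["ft_torque"],s["tool_rot"],s["finger_gap"])
im=manip.snapshot("wrist");cv2.imwrite("pics/w6.png",cv2.resize(im[40:330,340:500,::-1],None,fx=2,fy=2,interpolation=cv2.INTER_CUBIC))
im=manip.snapshot("scene");cv2.imwrite("pics/s6.png",cv2.resize(im[160:260,290:420,::-1],None,fx=3,fy=3,interpolation=cv2.INTER_CUBIC))
a=cv2.imread("pics/w6.png");b=cv2.imread("pics/s6.png");H=max(a.shape[0],b.shape[0])
cv2.imwrite("pics/m6.png",np.hstack([cv2.copyMakeBorder(i,0,H-i.shape[0],0,0,cv2.BORDER_CONSTANT) for i in(a,b)]))
E
```

```text
20.35 [-7.26298053 -4.39800402  0.54376574] [-0.74461868  1.16641691 -0.11407432] [ 9.98729594e-01  5.03571177e-02 -1.82560099e-03  1.63681589e-04] 0.1206924060103055
```

View pics/m6.png

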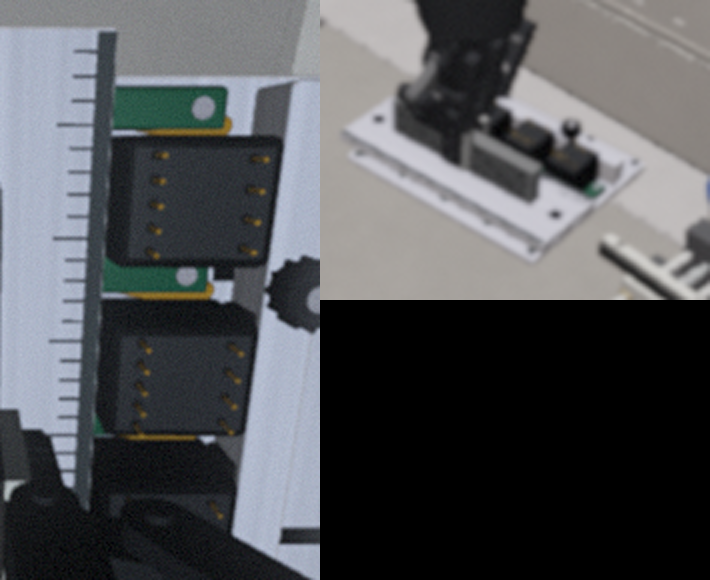

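```bash
python3 -m jog '[[[0.1,0.01,0,0],[0.1,0.01,0,0],[0.1,0.01,0,0],[0.1,0.01,0,0],[0.1,0.01,0,0],[0,0,0,0],[0,0,0,0],[0,0,0,0]]]' |grep force; python3 guard.py 9; python3 -c "
from station import manip;s=manip.sense();print(s['force'],s['ft_torque'],s['tool_rot'],s['t'])"
```

```text
force: [-8.5, -4.9, 2.1]
push 8.93 x 0.59351
[-8.47584182 -4.9160109   2.12960711] [-0.89558553  1.36732899 -0.03727437] [ 9.98726945e-01  5.03896240e-02 -2.31566457e-03  1.11976279e-04] 21.45
```

```bash
python3 -m jog '[[[0.1,0.01,0,0],[0.1,0.01,0,0],[0.1,0.01,0,0],[0.1,0.01,0,0],[0,0,0,0],[0,0,0,0],[0,0,0,0],[0,0,0,0]]]' |grep force; python3 guard.py 9; python3 - <<'E'
from h import *
s=manip.sense();print(s['force'],s['ft_torque'],s['tool_rot'],s['t'])
c=manip.camera_info("wrist");th=np.radians(5.76);R=np.array([[np.cos(th),-np.sin(th)],[np.sin(th),np.cos(th)]]);O=np.array([.6248,-.1438])
# from picture m6: crop scale 2 offset (340,40)
for n,p,z in [("T4 f",(283,140),.036),("T4 f",(268,265),.036),("T3 f",(257,328),.036),("T3 f",(244,436),.036),("T2 f",(237,490),.036),("bar top",(290,85),.029),("bar top",(247,330),.029),("bar top",(232,535),.029)]:
    print(n,(R.T@(onz(c,p[0]/2+340,p[1]/2+40,z)[:2]-O)*1000).round(1))
E
```

```text
force: [-9.1, -6.0, 2.4]
push 9.68 x 0.59365
[-9.12472283 -5.97386711  2.39972801] [-0.87972483  1.57057005 -0.0981732 ] [ 9.98725426e-01  5.03988241e-02 -2.73520196e-03  3.55501717e-05] 22.45
T4 f [32.4 72.4]
T4 f [32.8 46.4]
T3 f [32.2 32.1]
T3 f [32.6  5.7]
T2 f [32.7 -8.6]
bar top [35.6 83.5]
bar top [33.2 29.6]
bar top [ 36.2 -25.8]
```

```bash
python3 -m jog '[[[-1,-0.1,0,0],[-2,-0.2,0,0],[-5,-0.5,0,0],[-12,-1.2,0,0],[-20,-2,0,0],[-20,-2,5,0],[-15,-10,20,0],[0,-20,30,0]]]'; python3 -m jog '[[[0,-20,40,0],[0,-20,40,0],[0,-5,40,0],[0,0,20,0],[0,0,0,0],[0,0,0,0],[0,0,0,0],[0,0,0,0]]]'
python3 - <<'E'
from h import *
c=manip.camera_info("wrist");im=manip.snapshot("wrist");cv2.imwrite("pics/w7.png",cv2.resize(im[60:330,330:600,::-1],None,fx=2.2,fy=2.2,interpolation=cv2.INTER_CUBIC));print(manip.sense()["t"])
E
```

```text
t: 23.45
tcp_pos: [0.5182, -0.1808, 0.258]
tool_rot: [0.999, 0.05, -0.002, -0.002]
force: [0.1, -0.5, -1.9]
finger_gap: 0.122
t: 24.45
tcp_pos: [0.5202, -0.2267, 0.3973]
tool_rot: [0.999, 0.05, -0.001, -0.001]
force: [0.4, -0.2, -2.3]
finger_gap: 0.122
24.5
```

View pics/w7.png

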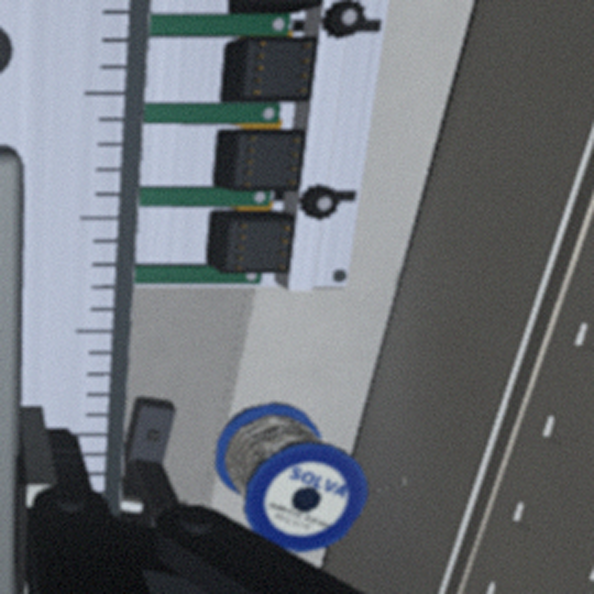

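All visible transformers are at the pads and collinear: T3 right edge 316→308, T2 304→300, T1 294→289 (crop pixels). I'll check the numbers.

```bash
python3 - <<'E'
from h import *
c=manip.camera_info("wrist");im=cv2.imread("pics/w7.png");th=np.radians(5.76);R=np.array([[np.cos(th),-np.sin(th)],[np.sin(th),np.cos(th)]]);O=np.array([.6248,-.1438])
g=cv2.cvtColor(im,cv2.COLOR_BGR2GRAY).astype(int)
for n,vs in [("T3",(50,70,90)),("T2",(142,160,178)),("T1",(228,245,262))]:
    for v in vs:
        lo,hi=(270,335);d=g[v,lo+6:hi]-g[v,lo:hi-6];u=lo+3+d.argmax();print(n,u,(R.T@(onz(c,u/2.2+330,v/2.2+60,.036)[:2]-O)*1000).round(1))
print(manip.sense()["tcp_pos"])
E
```

```text
T3 317 [33.3 26.4]
T3 314 [33.1 18. ]
T3 312 [33.3  9.5]
T2 305 [ 33.1 -13.2]
T2 304 [ 33.7 -21.2]
T2 301 [ 33.3 -29.4]
T1 295 [ 33.4 -52.8]
T1 293 [ 33.5 -60.9]
T1 291 [ 33.5 -69.2]
[ 0.52023331 -0.22674335  0.39750076]
```

```bash
python3 -m jog '[[[-15,25,-20,0],[-15,30,-30,0],[-8,30,-35,0],[0,19,-35,0],[0,0,-35,0],[0,0,-25,0],[0,0,-15,0],[0,0,-10,0]]]'; python3 -m jog '[[[0,0,-3,0],[0,0,-2,0],[0,0,0,0],[0,0,0,0],[0,0,0,0],[0,0,0,0],[0,0,0,0],[0,0,0,0]]]'
```

```text
t: 25.5
tcp_pos: [0.4826, -0.123, 0.1928]
tool_rot: [0.999, 0.05, 0.0, 0.0]
force: [0.2, -0.4, -1.9]
finger_gap: 0.118
t: 26.5
tcp_pos: [0.4823, -0.1229, 0.1884]
tool_rot: [0.999, 0.05, -0.0, -0.0]
force: [0.2, 1.5, -2.8]
finger_gap: 0.12
```

```bash
python3 -m jog '[[[0,0,-0.6,0],[0,0,-0.6,0],[0,0,-0.6,0],[0,0,0,0],[0,0,0,0],[0,0,0,0],[0,0,0,0],[0,0,0,0]]]'; python3 -m jog '[[[0,0,0,0],[0,0,0,0],[0,0,0,0],[0,0,0,0],[0,0,0,0],[0,0,0,0],[0,0,0,0],[0,0,0,0]]]' 40; python3 -m jog '[[[0,0,10,0],[0,0,20,0],[0,0,30,0],[0,0,40,0],[0,0,40,0],[0,-10,40,0],[0,-10,40,0],[0,0,0,0]]]'
python3 - <<'E'
from h import *
im=manip.snapshot("wrist");cv2.imwrite("pics/w8.png",im[:,:,::-1]);print(manip.sense()["t"])
E
```

```text
t: 27.5
tcp_pos: [0.4823, -0.1229, 0.1866]
tool_rot: [0.999, 0.05, 0.0, 0.0]
force: [0.1, 0.7, -1.1]
finger_gap: 0.119
t: 28.5
tcp_pos: [0.4823, -0.1229, 0.1866]
tool_rot: [0.999, 0.05, 0.0, 0.0]
force: [-0.6, 1.0, 0.5]
finger_gap: 0.4
t: 29.5
tcp_pos: [0.4829, -0.1436, 0.4105]
tool_rot: [0.999, 0.05, 0.004, 0.002]
force: [0.1, 0.4, -0.5]
finger_gap: 0.4
29.55
```

View pics/w8.png

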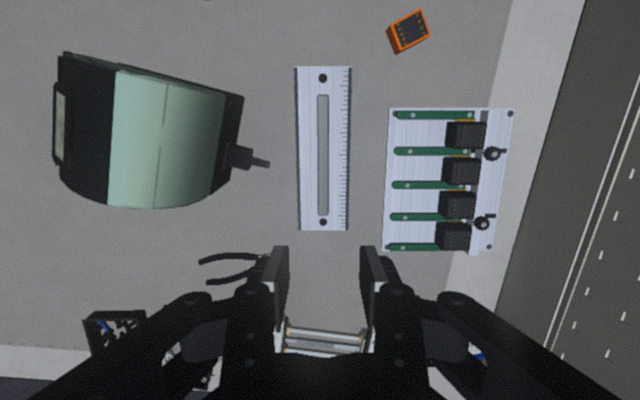

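The straightedge lies flat on the mat and clear of the nest, and all four transformers sit in line at the stop.

```bash
python3 -c "
from station import manip;manip.sign_off();print(manip.sense()['t'])"
```

```text
the job is handed in; nothing more can be done
the job is handed in; nothing more can be done
```

The job was handed in at about 29.6 s; the hand-in gives no verdict. I picked up the straightedge by its rail, pushed the row past the spring leaves and found the back stop by feel. I then laid the straightedge flat on the mat beside the nest.

- **Push force:** It ran at about 5 N before the stop and was 9.7 N when I ended the push, so I estimate about 4.5 N on the stop, under its 8 N limit. The tool moved less than 1 mm after first contact. I could not measure the stop's own position directly, so "not shifted" is inferred from these numbers.
- **Row alignment:** After backing off, the front faces of transformers 1 to 3 lined up within about 0.6 mm. Transformer 4 was out of that picture; during the push it was in line with 2 and 3 within about 0.6 mm. The last picture shows all four in line at the stop.
- **Other things:** The last picture shows the straightedge flat and clear of the nest. My moves were planned to stay clear of the cutter, brush, spool and orange block, but I did not measure their positions again.
- **Checks that disagreed:**
  - Position estimates from different camera views differed by 2–6 mm, so I relied on force contact for the final stop.
  - One early reading of the blade's leading-edge angle was about 1.5° off the other readings, and I did not use it.
  - My force guard stopped one sequence early because of an exit-code mistake; I fixed it and the stop did no harm.

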